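# Stand the blue T-handled key plumb in its socket

## Task

Take the blue T-handled key out of the cradle by the two ends of its crossbar, lift it clear, ease your grip so that the shank swings down and hangs plumb, and grip it firmly again. Then lower it foot first to the bottom of the blue-ringed socket before letting go, so that it stands there upright and still. Leave the red key lying in the cradle.

Things in the scene. Friction and masses are not known exactly. Their poses are not given: they have to be found in the camera images.
- blue_key: T-handled key, 0.15 kg: blue crossbar 44 mm long, 8 mm square; round shank 18 mm; dark steel foot 28 mm square, 30 mm long. Origin: bar centre; y along bar, +x from foot to bar (up when it hangs); foot's flat end at x = -160 mm, balance point -124 mm. Gripped on the bar's end faces, 50 N carries it level; at 10 N it swings down about the bar in 1 s; then 4 N settles it plumb; 3 N may drop it.
- red_key: The same key with a red crossbar, lying parallel in the other lane of the cradle (which lane is which varies). To be left there. Origin and axes as for the blue one.
- blue_socket: Upright round dark wood socket with a blue ring on its rim, fixed: 76 mm outside diameter, 60 mm high; round well 58 mm wide, its floor 8 mm above the table. Origin: centre of its underside, z up. With the key standing in it the crossbar's centre is 168 mm above the table. A like socket with a red ring stands near it: not that one.
- cradle: Fixed wooden cradle holding both keys level, shanks along its x axis, in two notched ribs 46 mm high, lanes 110 mm apart (y = +55 and -55 mm). Foot board 135 by 170 mm. Origin: on its underside, midway between the lanes, 40 mm from the board's +x edge. The crossbars overhang its +x end, level, centres at x = 67.5 mm, 45 mm above the table, free space for fingers at both ends; lift straight up.
Not all that is in view belongs to the job. Leave any pink look-alike of the blue_socket alone.

How it is judged:
On the way, in this order (a step that is already met when the one before it is completed fails the run):
1. the blue key, lifted clear, hangs plumb within 10 degrees, still, and gripped firmly (both fingers' forces on it sum to over 24 N, so over 12 N each) (height (world z) of blue_key above 0.19 m and angle between blue_key's own x axis and vertical below 0.175 rad and angular speed of blue_key below 0.5 rad/s and contact force between the fingers and blue_key above 24 N), for 0.2 s.
2. still held, it is down in the blue-ringed socket, within 15 mm of the bottom (horizontal distance between blue_key and blue_socket below 0.03 m and z of blue_key in the frame of blue_socket below 0.183 m and angle between blue_key's own x axis and vertical below 0.26 rad and contact force between the fingers and blue_key above 0.5 N), for 0.1 s.
At the end, for the whole second after the job is handed in: The blue key stands released and at rest on the floor of the blue-ringed socket, upright within 10 degrees, its crossbar within 30 mm of the socket's axis and 155 to 176 mm above the table; the red key lies in the cradle within 20 mm of where it was (horizontal distance between blue_key and blue_socket below 0.03 m and z of blue_key in the frame of blue_socket between 0.155 and 0.176 m and angle between blue_key's own x axis and vertical below 0.175 rad and linear speed of blue_key below 0.1 m/s and distance of red_key from where it was at the start of the episode below 0.02 m); the robot touches nothing.
It fails at once if the red-handled key is moved more than 30 mm (distance of red_key from where it was at the start of the episode above 0.03 m).
It also fails if it takes over 54 s, if anything falls off the work surface, if the arm or the gripper's body presses on something with over 40 N, if the wrist force passes 120 N, or if a joint passes its speed limit or range.

## Robot

A 7-joint arm with a two-finger parallel gripper is mounted at the origin on the work surface. World frame = base frame: x ahead of the robot, y to its left, z up, the work surface at z = 0. Lengths are in m, angles in rad, forces in N, time in s.
With the tool pointing down it reaches from about 0.35 to 0.9 m from the base axis. Payload 19.9 kg.
Tool frame: the origin (TCP) lies at the very end of the fingers, on their centre line; the grasp point (between the pads) lies 19 mm behind it (ctrl.pinch_z is the distance from the TCP to the grasp point, in m); z points along the fingers, y is the line along which they close (so a half turn about z gives the same grasp; the last joint's range is limited). The gripper opens to 94 mm and grips with 3 to 60 N. Pads are 16 mm wide; open, the fingers measure 119 mm over their backs; the gripper's body (75 mm by 177 mm) begins 78 mm behind the grasp point.
Start: joints at [1.188, 0.417, -0.01, 1.614, 0.005, 1.111, -0.053], TCP at [0.209, -0.589, 0.205] pointing down, gripper open.
Joint ranges: [-2.81, 2.81], [-0.39, 2.02], [-1.27, 1.25], [0.06, 2.57], [-1.19, 4.33], [0.19, 2], [-2.82, 2.82]. Speed limits (rad/s): [1.89, 1.89, 2.39, 2.39, 3.01, 3.01, 3.01].

## Interface

Orientations are given as a unit quaternion [x, y, z, w].
In Python, from cell import monitor, cams, sign_off, finder, ctrl gives the robot as it stands.
- The arm moves only by the shell command python3 -m jog 'ROWS' [FORCE]. ROWS is JSON, a list of rows, each a list of 5 numbers: the opening in per cent of the stroke, from 0 (shut) to 100 (fully open), then the shift along the world's x, y, z in mm, then the turn about the world's z in rad. A call has 1 to 20 rows; each row shifts and turns the commanded pose from where the row before left it; what a row does not reach is not made up. A row lasts 1/12 s, in which the tool goes at most 41.7 mm and 7.16 degrees, less where a joint would pass 70% of its speed; a pose out of reach is approached as far as the arm can. A call is refused whole if a number of a shift passes 41.7 or a number of a turn 0.125, either way. A call with a gripper value outside its range is refused whole. The fingers move at their own pace and stop on an object; FORCE is the grip in N (left out, the last holds). Time passes only in rows, so rows that do not move let the fingers close. It gives the time, the measured TCP pose, the force, the opening and the grip force at its end, in the units of the state.
- monitor.observe(): the state, without advancing time (a new reading comes with each control period).
- cams.get_image(name): name is "scene" or "top" or "wrist"; returns a dict with "pixels" (384x512x3 uint8, red, green, blue), "z_map" (384x512 float32, m along the optical axis (not along the pixel's ray), 0 where there is no reading), "fx", "fy", "cx", "cy" (pixels), "k1" (the pictures are not rectified: a ray, as slopes to the right and down, at radius r is drawn at 1 + k1 r^2 times it, then the intrinsics apply), "cam_to_world" (4x4, takes a point from camera to world coordinates); the wrist camera has in their place "hand_eye" (4x4, takes a point from camera to tool coordinates, whose origin is the TCP and whose axes are the flange's). Camera axes: x right, y down, z forward; pixel columns grow to the right and rows downward; lengths in m; the calibration is good to about 2 mm. A picture is of the moment at which its call begins: read the wrist's pose just before it.
- sign_off(): hands the job in; it is judged then, once.
Trained networks look in a picture, given as the dict that the camera call returned (one of the last four; its "shot" number tells which), for a name from the list of things; names that differ only in an ending like _2 or _b are one class to them, and where a whole thing is asked for, a point or a joint stands for the part that bears it (a point fixed in the world has none). Each returns a list of dicts, best first, with "confidence" (0 to 1); they miss things now and then, are a little off and sometimes report something else, mostly with a low value. They report only what shows in the picture. A call takes as long as a camera call. They do not tell look-alikes from the thing itself.
- finder.masks_of(thing, picture): "region" (384x512 bool, what is visible of it) and "box" ([left, top, right, bottom] in pixels, round what is visible of it).
The state is a dict: "clock": time; "joints": joint angles; "qvel": joint speeds; "tau": joint torques, N m; "tool_pos": TCP position; "orientation": TCP orientation; "contact_force": force on the tool from outside, world axes, zero at the start; "ft_torque": the same for the moment, N m; "width": opening from 0.0 (shut) to 1.0 (fully open); "grip_force": force on a finger pad.
Only numpy, scipy, OpenCV 4.12 (cv2) and the standard library are available. Lean on these libraries where they do the work, as an engineer would, in place of code of your own. Each camera call takes 0.05 s, during which the arm holds its last target. There are 200 camera calls.

## Working session

There is one attempt and no reset: what is moved stays moved. The work goes in short steps, Python scripts to look and compute and a shell command to move; the robot and the scene stay as the last step left them, time stands still between calls to the robot, and variables do not carry over. Pictures are saved under pics/ and viewed, at most 10 in all, crops included, and the job is handed in when it is done.

```bash
mkdir -p pics; cat > h.py <<'E'
import numpy as np, cv2
from cell import monitor, cams, finder, ctrl
from scipy.spatial.transform import Rotation as R
def shot(n):
    s=monitor.observe(); im=cams.get_image(n)
    if 'cam_to_world' in im: T=np.array(im['cam_to_world'])
    else:
        W=np.eye(4); W[:3,:3]=R.from_quat(s['orientation']).as_matrix(); W[:3,3]=s['tool_pos']; T=W@np.array(im['hand_eye'])
    im['T']=T; return im
def rays(im,uv):
    K=np.array([[im['fx'],0,im['cx']],[0,im['fy'],im['cy']],[0,0,1.]])
    p=cv2.undistortPoints(np.array(uv,float).reshape(-1,1,2),K,np.array([im['k1'],0,0,0,0.])).reshape(-1,2)
    return np.c_[p,np.ones(len(p))]
def pts(im,uv):
    uv=np.array(uv).reshape(-1,2); z=im['z_map'][uv[:,1].astype(int),uv[:,0].astype(int)]
    P=rays(im,uv)*z[:,None]; P=P@im['T'][:3,:3].T+im['T'][:3,3]; return P[z>0]
def onplane(im,uv,h):
    d=rays(im,uv)@im['T'][:3,:3].T; o=im['T'][:3,3]; return o+d*((h-o[2])/d[:,2:])
def save(n,im): cv2.imwrite('pics/'+n,cv2.cvtColor(im['pixels'],cv2.COLOR_RGB2BGR))
E
python3 - <<'E'
from h import *
s=monitor.observe(); print(s['orientation'],s['clock'],ctrl.pinch_z)
for n in ['scene','top']:
    im=shot(n); save(n+'.png',im)
    for t in ['blue_key','red_key','blue_socket','cradle']:
        for d in finder.masks_of(t,im)[:4]:
            v,u=np.where(d['region']); P=pts(im,np.c_[u,v])
            rgb=np.median(im['pixels'][d['region']],axis=0)
            print(n,t,round(d['confidence'],2),d['box'],rgb,np.median(P,0).round(3),P.min(0).round(3),P.max(0).round(3))
a=cv2.imread('pics/scene.png');b=cv2.imread('pics/top.png')
E
```

```text
[ 9.85431719e-01  1.70070349e-01 -1.43616274e-04 -6.18234470e-04] 0.0 0.0188
scene blue_key 0.58 [338.6, 184.2, 385.5, 242.9] [132. 130. 185.] [0.444 0.203 0.053] [0.355 0.184 0.   ] [0.522 0.224 0.062]
scene red_key 0.94 [295.8, 161.0, 345.7, 214.0] [222.5 119.  125. ] [0.444 0.093 0.052] [ 0.326  0.064 -0.   ] [0.525 0.114 0.063]
scene red_key 0.39 [180.6, 163.8, 213.7, 206.6] [77. 74. 57.] [ 0.63  -0.152  0.042] [ 0.568 -0.192  0.001] [ 0.668 -0.114  0.065]
scene blue_socket 0.87 [157.0, 131.6, 190.7, 168.7] [171. 123. 180.] [ 0.593 -0.27   0.044] [ 0.52  -0.366 -0.002] [ 0.631 -0.235  0.068]
scene blue_socket 0.72 [162.6, 205.8, 198.5, 247.1] [168. 113. 183.] [ 0.733 -0.1    0.043] [ 0.681 -0.148 -0.001] [ 0.773 -0.058  0.067]
scene blue_socket 0.68 [216.6, 187.1, 250.6, 226.9] [167. 125. 180.] [ 0.612 -0.041  0.041] [ 0.575 -0.078 -0.001] [ 0.652 -0.002  0.067]
scene blue_socket 0.67 [337.2, 183.7, 383.3, 244.2] [112. 129. 190.] [0.443 0.203 0.053] [0.355 0.183 0.   ] [0.522 0.223 0.062]
scene cradle 0.74 [300.5, 163.5, 386.5, 242.7] [204. 167. 129.] [0.425 0.15  0.013] [0.363 0
[... 250 characters left out ...]
.074 0.01 ] [0.52  0.108 0.063]
top blue_socket 0.78 [382.8, 180.8, 424.9, 222.2] [208. 146. 203.] [ 0.592 -0.28   0.038] [ 0.553 -0.334 -0.001] [ 0.641 -0.237  0.067]
top blue_socket 0.67 [367.5, 129.5, 408.0, 170.4] [195. 144. 196.] [ 0.702 -0.258  0.04 ] [ 0.661 -0.313 -0.001] [ 0.757 -0.217  0.069]
top blue_socket 0.61 [258.3, 170.6, 301.8, 217.2] [208. 144. 172.] [ 0.615 -0.041  0.035] [ 0.574 -0.078 -0.   ] [ 0.65  -0.003  0.068]
top blue_socket 0.58 [287.1, 107.1, 330.5, 154.7] [190. 140. 167.] [ 0.739 -0.099  0.04 ] [ 0.695 -0.144 -0.   ] [ 0.792 -0.059  0.068]
top cradle 0.79 [134.1, 256.5, 232.4, 332.4] [251. 228. 178.] [0.425 0.143 0.013] [ 0.354  0.06  -0.001] [0.491 0.238 0.059]
```

View pics/scene.png

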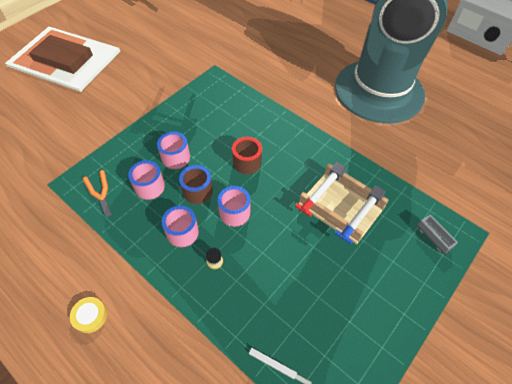

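View pics/top.png

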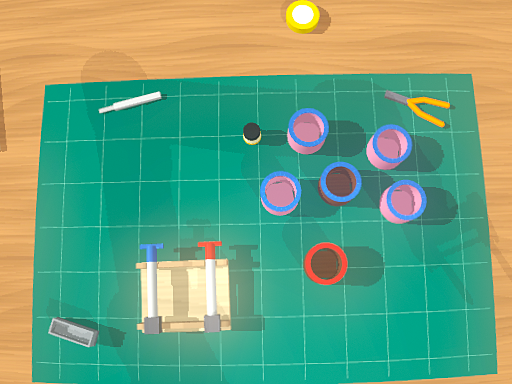

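Scene picture: blue bar at (346,233), red bar at (305,207). Candidates for the blue socket:
- dark wood with a blue ring: scene (195,183), top (340,183). This is the one I choose.
- pink look-alikes: scene (173,148), (146,180), (180,226), (235,205).
- red-ringed socket: scene (247,155).

Next I'll triangulate by colour and check the choice in a crop.

```bash
cat > m.py <<'E'
from h import *
def blob(im,box):
    hsv=cv2.cvtColor(im['pixels'],cv2.COLOR_RGB2HSV); m=cv2.inRange(hsv,(105,130,60),(128,255,255))
    k=np.zeros_like(m); x0,y0,x1,y1=box; k[y0:y1,x0:x1]=m[y0:y1,x0:x1]
    n,l,st,_=cv2.connectedComponentsWithStats(k); j=1+np.argmax(st[1:,4]); return l==j
def tri(a,ua,b,ub):
    A=[];B=[]
    for im,u in((a,ua),(b,ub)):
        d=(im['T'][:3,:3]@rays(im,[u])[0]); d/=np.linalg.norm(d); P=np.eye(3)-np.outer(d,d); A.append(P);B.append(P@im['T'][:3,3])
    X=np.linalg.solve(A[0]+A[1],B[0]+B[1]); return X,[np.linalg.norm(A[i]@X-B[i]) for i in(0,1)]
E
python3 - <<'E'
from m import *
S=shot('scene');T=shot('top')
def ell(im,box):
    m=blob(im,box); c=max(cv2.findContours(m.astype(np.uint8),0,1)[0],key=len); return cv2.fitEllipse(c)
r1=ell(S,(178,163,214,207));r2=ell(T,(316,160,364,208)); print(r1,r2,tri(S,r1[0],T,r2[0]))
for im,u in((S,r1[0]),(T,r2[0])): print('ring plane .06',onplane(im,[u],.06).round(4))
def bar(im,box):
    m=blob(im,box); v,u=np.where(m); P=pts(im,np.c_[u,v]); print('depth top',np.percentile(P,[5,50,95],axis=0).round(3))
    return cv2.minAreaRect(np.c_[u,v].astype(np.float32))
b1=bar(S,(336,220,362,243));b2=bar(T,(135,238,168,256)); print(b1,b2,tri(S,b1[0],T,b2[0]))
# direction of shank in top view via key mask at z .045
d=finder.masks_of('blue_key',T)[0]; v,u=np.where(d['region']); P=onplane(T,np.c_[u,v],.05)[:,:2]
vx=cv2.fitLine(P.astype(np.float32),2,0,.01,.01).ravel(); print('shank',vx, np.degrees(np.arctan2(vx[1],vx[0])))
c=np.hstack([cv2.resize(S['pixels'][130:230,145:245],(400,400)),cv2.resize(T['pixels'][235:335,130:230],(400,400))])
cv2.imwrite('pics/crop.png',c[...,::-1])
E
```

```text
((194.44857788085938, 177.62522888183594), (25.259784698486328, 31.167118072509766), 81.35684204101562) ((340.672119140625, 181.41151428222656), (36.168392181396484, 37.17207717895508), 137.82742309570312) (array([ 0.62788749, -0.15441186,  0.06045636]), [np.float64(0.0003969156258120044), np.float64(0.00039691562581207617)])
ring plane .06 [[ 0.6279 -0.1551  0.06  ]]
ring plane .06 [[ 0.6277 -0.1542  0.06  ]]
depth top [[0.492 0.188 0.044]
 [0.514 0.204 0.051]
 [0.52  0.22  0.056]]
depth top [[0.5   0.184 0.047]
 [0.514 0.203 0.052]
 [0.519 0.221 0.057]]
((344.15521240234375, 233.637939453125), (16.858234405517578, 16.02777862548828), 4.763641834259033) ((151.0, 249.5), (11.0, 22.0), 90.0) (array([0.5094585 , 0.201801  , 0.04882099]), [np.float64(0.000858586038647587), np.float64(0.0008585860386475661)])
shank [0.9995589  0.02969754 0.43391106 0.19989379] 1.7017937
```

View pics/crop.png

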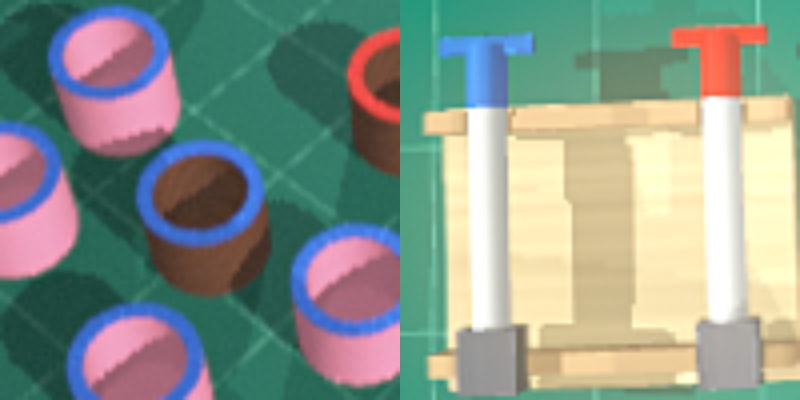

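The close crop confirms it: dark wood with a blue ring in the middle of the left half, and the blue key is the left one in the cradle. Socket axis is at (0.628, -0.154). The bar is at about (0.515, 0.202, 0.047) with yaw about 0.03. Moving to above the bar.

```bash
python3 -m jog '[[100,20,36,0,-0.1],[100,20,36,0,-0.1],[100,20,36,0,-0.1],[100,20,36,0,0],[100,20,36,0,0],[100,20,36,0,0],[100,20,36,0,0],[100,15,38,0,0],[100,15,38,0,0],[100,15,38,0,0],[100,15,38,0,0],[100,15,38,0,0],[100,12,39,0,0],[100,12,39,0,0],[100,12,39,0,0],[100,12,39,0,0],[100,12,39,0,0],[100,10,39,0,0],[100,10,39,0,0],[100,0,0,0,0]]' 60
python3 - <<'E'
from h import *
s=monitor.observe();print(s['tool_pos'],s['clock'],R.from_quat(s['orientation']).as_matrix()[:2,0])
im=shot('wrist');save('w1.png',im);print(im['T'][:3,3],im['T'][:3,2])
E
```

```text
clock: 2.32
tool_pos: [0.5048, 0.1337, 0.2057]
orientation: [1.0, 0.025, 0.0, -0.002]
contact_force: [-1.2, 0.8, 0.1]
width: 0.995
grip_force: 0.0
[0.50482865 0.13372826 0.20568919] 2.3167 [0.9987857 0.0492585]
[0.57762796 0.13707232 0.38625646] [-0.25194191 -0.00942369 -0.96769647]
```

View pics/w1.png

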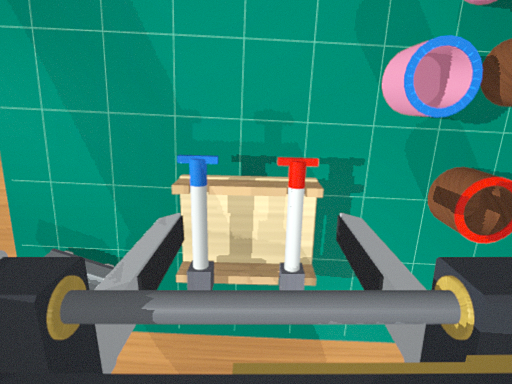

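The wrist view shows the blue bar at (197,160), the red bar at (298,161), and both keys seated in the cradle. Measuring the bar from here against the top view.

```bash
cat > bar.py <<'E'
from m import *
def ends(im,box):
    m=blob(im,box).astype(np.uint8); v,u=np.where(m)
    # widest rows = bar
    w=np.array([m[r].sum() for r in range(m.shape[0])]); rows=np.where(w>0.75*w.max())[0]
    L=np.mean([np.where(m[r])[0].min() for r in rows]); Rr=np.mean([np.where(m[r])[0].max() for r in rows])+1
    y=rows.mean(); sl=np.polyfit(u[(v>=rows[0])&(v<=rows[-1])],v[(v>=rows[0])&(v<=rows[-1])],1)[0]
    return (L-.5,y-sl*(Rr-L)/2),(Rr-.5,y+sl*(Rr-L)/2),rows
W=shot('wrist')
e=ends(W,(160,145,235,195)); print(e)
for h in(.045,.049): p=onplane(W,e[:2],h); print(h,p.round(4),p.mean(0).round(4),np.linalg.norm(p[0]-p[1]),np.arctan2(*(p[0]-p[1])[:2]))
T=shot('top'); t=ends(T,(135,238,168,265)); print(t)
p=onplane(T,t[:2],.049); print(p.round(4),p.mean(0).round(4))
print(tri(W,np.mean(e[:2],0),T,np.mean(t[:2],0)))
E
python3 bar.py
```

```text
((np.float64(173.78571428571428), np.float64(157.82497066090852)), (np.float64(213.5), np.float64(158.17502933909148)), array([155, 156, 157, 158, 159, 160, 161]))
0.045 [[0.5156 0.2265 0.045 ]
 [0.5173 0.1826 0.045 ]] [0.5164 0.2045 0.045 ] 0.043852071183191274 -0.038477210720040664
0.049 [[0.5163 0.2254 0.049 ]
 [0.518  0.1821 0.049 ]] [0.5171 0.2037 0.049 ] 0.043337471587531075 -0.038477210720040296Traceback (most recent call last):
  File "bar.py", line 12, in <module>
    T=shot('top'); t=ends(T,(135,238,168,265)); print(t)
                     ~~~~^^^^^^^^^^^^^^^^^^^^^
  File "bar.py", line 3, in ends
    m=blob(im,box).astype(np.uint8); v,u=np.where(m)
      ~~~~^^^^^^^^
  File "m.py", line 5, in blob
    n,l,st,_=cv2.connectedComponentsWithStats(k); j=1+np.argmax(st[1:,4]); return l==j
                                                      ~~~~~~~~~^^^^^^^^^^
    return _wrapfunc(a, 'argmax', axis=axis, out=out, **kwds)
    return bound(*args, **kwds)
ValueError: attempt to get argmax of an empty sequence
```

```bash
python3 -m jog '[[100,6,35,0,-0.01],[100,6,35,0,0],[100,0,0,-28,0],[100,0,0,-28,0],[100,0,0,-29,0],[100,0,0,0,0],[100,0,0,0,0],[100,0,0,0,0],[100,0,0,0,0]]'
python3 - <<'E'
from h import *
from bar import *
E
python3 - <<'E'
from h import *
s=monitor.observe();print(s['tool_pos'],R.from_quat(s['orientation']).as_matrix()[:2,0])
im=shot('wrist');save('w2.png',im)
E
```

```text
clock: 3.22
tool_pos: [0.5175, 0.196, 0.1224]
orientation: [1.0, 0.015, 0.001, -0.0]
contact_force: [-0.1, 0.0, 0.2]
width: 1.0
grip_force: 0.0
((np.float64(225.66666666666666), np.float64(191.63092885375494)), (np.float64(234.5), np.float64(191.36907114624506)), array([189, 190, 191, 192, 193, 194]))
0.045 [[0.5172 0.2258 0.045 ]
 [0.5176 0.2182 0.045 ]] [0.5174 0.222  0.045 ] 0.007586897140394272 -0.06194233004386355
0.049 [[0.5183 0.2253 0.049 ]
 [0.5187 0.2179 0.049 ]] [0.5185 0.2216 0.049 ] 0.007469301334148533 -0.06194233004386864
((np.float64(145.5), np.float64(244.49999999999997)), (np.float64(156.5), np.float64(244.50000000000003)), array([244, 245]))
[[0.5185 0.2131 0.049 ]
 [0.5182 0.1922 0.049 ]] [0.5184 0.2026 0.049 ]
(array([0.51654933, 0.21561623, 0.02866042]), [np.float64(0.008534677920476678), np.float64(0.008534677920476628)])
[0.51728099 0.19610215 0.12194267] [0.99950813 0.03128602]
```

View pics/w2.png

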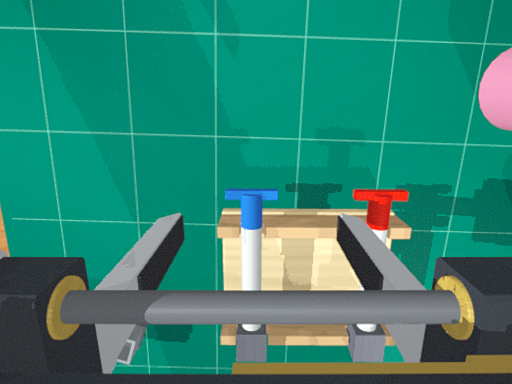

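The blue bar spans (226,191)–(278,191), and the box I used was too small. Redoing it with a larger one.

```bash
sed -i 's/(160,145,235,195)/(210,180,295,232)/; /^T=/,$d' bar.py; python3 bar.py
```

```text
((np.float64(225.6), np.float64(193.53202564340165)), (np.float64(276.5), np.float64(193.46797435659835)), array([189, 190, 191, 192, 193, 194, 195, 196, 197, 198]))
0.045 [[0.5152 0.2258 0.045 ]
 [0.5166 0.1822 0.045 ]] [0.5159 0.204  0.045 ] 0.04360270505051738 -0.032899095377420653
0.049 [[0.5163 0.2254 0.049 ]
 [0.5177 0.1825 0.049 ]] [0.517 0.204 0.049] 0.04292481348498378 -0.03289909537742119
```

Height checks out at 0.045 (bar length 43.6–43.9 mm). Descend and grip.

```bash
python3 -m jog '[[100,-1,8,0,0],[100,0,0,-24,0],[100,0,0,-24,0],[100,0,0,-24,0],[100,0,0,-12,0],[100,0,0,-12,0],[100,0,0,0,0],[100,0,0,0,0],[100,0,0,0,0]]' && python3 -m jog '[[0,0,0,0,0],[0,0,0,0,0],[0,0,0,0,0],[0,0,0,0,0],[0,0,0,0,0],[0,0,0,0,0],[0,0,0,0,0],[0,0,0,0,0],[0,0,0,0,0],[0,0,0,0,0]]' 55
```

```text
clock: 4.17
tool_pos: [0.5161, 0.2046, 0.0255]
orientation: [1.0, 0.016, 0.001, -0.0]
contact_force: [-0.8, -0.3, -0.3]
width: 0.998
grip_force: 0.0
clock: 5.0
tool_pos: [0.5155, 0.2042, 0.0244]
orientation: [1.0, 0.016, -0.0, -0.0]
contact_force: [0.1, -0.2, 0.7]
width: 0.454
grip_force: 55.0
```

```bash
python3 -m jog '[[0,0,0,5,0],[0,0,0,10,0],[0,0,0,15,0],[0,0,0,20,0],[0,0,0,20,0],[0,0,0,20,0],[0,0,0,20,0],[0,0,0,20,0],[0,0,0,20,0],[0,0,0,20,0],[0,0,0,20,0],[0,0,0,20,0],[0,0,0,20,0],[0,0,0,15,0],[0,0,0,10,0],[0,0,0,5,0],[0,0,0,0,0],[0,0,0,0,0],[0,0,0,0,0],[0,0,0,0,0]]' && python3 -m jog '[[0,0,0,0,0],[0,0,0,0,0],[0,0,0,0,0],[0,0,0,0,0],[0,0,0,0,0],[0,0,0,0,0],[0,0,0,0,0],[0,0,0,0,0],[0,0,0,0,0],[0,0,0,0,0],[0,0,0,0,0],[0,0,0,0,0],[0,0,0,0,0],[0,0,0,0,0],[0,0,0,0,0],[0,0,0,0,0]]' 10 && python3 -m jog '[[0,0,0,0,0],[0,0,0,0,0],[0,0,0,0,0],[0,0,0,0,0],[0,0,0,0,0],[0,0,0,0,0],[0,0,0,0,0],[0,0,0,0,0],[0,0,0,0,0],[0,0,0,0,0],[0,0,0,0,0],[0,0,0,0,0],[0,0,0,0,0],[0,0,0,0,0],[0,0,0,0,0],[0,0,0,0,0]]' 4.5
python3 - <<'E'
from h import *
S=shot('scene');T=shot('wrist')
cv2.imwrite('pics/g.png',np.hstack([cv2.resize(S['pixels'][90:290,270:470],(384,384),interpolation=2),cv2.resize(T['pixels'],(416,312))[:, :] if 0 else cv2.copyMakeBorder(cv2.resize(T['pixels'],(416,312)),0,72,0,0,0)])[...,::-1])
E
```

```text
clock: 6.67
tool_pos: [0.5152, 0.2041, 0.2836]
orientation: [1.0, 0.016, -0.001, 0.0]
contact_force: [0.4, -0.3, -0.5]
width: 0.451
grip_force: 55.0
clock: 8.0
tool_pos: [0.5155, 0.2042, 0.2844]
orientation: [1.0, 0.016, -0.0, -0.0]
contact_force: [-0.1, -0.7, -1.2]
width: 0.469
grip_force: 10.0
clock: 9.33
tool_pos: [0.5155, 0.2042, 0.2844]
orientation: [1.0, 0.016, -0.0, -0.0]
contact_force: [0.9, -0.2, -1.5]
width: 0.464
grip_force: 4.5
```

View pics/g.png

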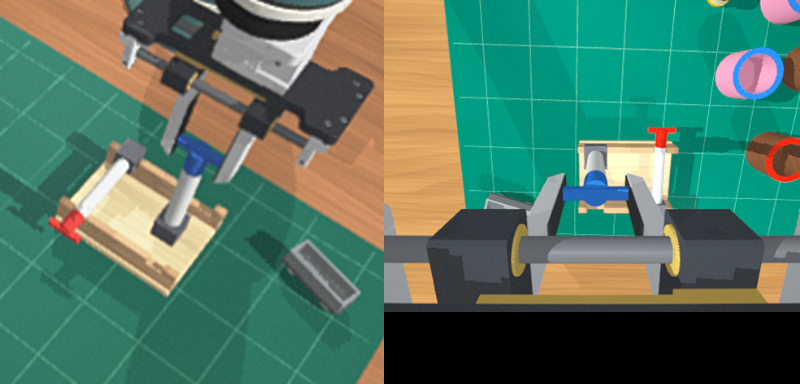

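It hangs below the fingers: bar at crop (200,150), foot at (170,230), red key still in place. Checking plumb numerically.

```bash
cat > plumb.py <<'E'
from m import *
for n in('scene','wrist'):
    im=shot(n); d=finder.masks_of('blue_key',im)
    if not d: print('none',n); continue
    d=d[0]; m=cv2.erode(d['region'].astype(np.uint8),np.ones((3,3))); v,u=np.where(m); P=pts(im,np.c_[u,v]); P=P[P[:,2]>.02]
    print(n,d['confidence'],d['box'])
    for lo in np.arange(.02,.34,.03):
        q=P[(P[:,2]>=lo)&(P[:,2]<lo+.03)]
        if len(q)>5: print(round(lo,2),len(q),np.median(q,0).round(3))
print(monitor.observe()['tool_pos'])
E
python3 plumb.py
```

```text
scene 0.89 [349.4, 159.7, 387.2, 220.1]
0.14 74 [0.517 0.204 0.161]
0.17 134 [0.513 0.208 0.175]
0.2 69 [0.516 0.206 0.215]
0.23 72 [0.519 0.206 0.246]
0.26 80 [0.522 0.206 0.276]
0.29 167 [0.521 0.205 0.304]
wrist 0.89 [219.2, 177.1, 300.9, 256.0]
0.14 77 [0.517 0.206 0.161]
0.17 404 [0.513 0.205 0.174]
0.2 126 [0.516 0.205 0.216]
0.23 177 [0.519 0.205 0.246]
0.26 250 [0.522 0.205 0.278]
0.29 1757 [0.519 0.205 0.307]
[0.51548578 0.20417003 0.2844322 ]
```

Tilted about 5.6°, so I'll settle it further at 4 N.

```bash
python3 -m jog '[[0,0,0,0,0],[0,0,0,0,0],[0,0,0,0,0],[0,0,0,0,0],[0,0,0,0,0],[0,0,0,0,0],[0,0,0,0,0],[0,0,0,0,0],[0,0,0,0,0],[0,0,0,0,0],[0,0,0,0,0],[0,0,0,0,0],[0,0,0,0,0],[0,0,0,0,0]]' 4; python3 plumb.py
```

```text
clock: 10.8
tool_pos: [0.5155, 0.2041, 0.2844]
orientation: [1.0, 0.016, -0.0, -0.0]
contact_force: [0.1, -0.6, -0.5]
width: 0.468
grip_force: 4.0
scene 0.92 [348.5, 160.3, 387.6, 215.6]
0.14 66 [0.516 0.205 0.16 ]
0.17 123 [0.513 0.206 0.174]
0.2 59 [0.516 0.206 0.213]
0.23 65 [0.519 0.207 0.247]
0.26 77 [0.522 0.208 0.276]
0.29 142 [0.521 0.206 0.304]
wrist 0.77 [218.7, 176.2, 302.9, 255.1]
0.14 71 [0.517 0.204 0.161]
0.17 384 [0.513 0.204 0.174]
0.2 132 [0.516 0.204 0.216]
0.23 170 [0.519 0.205 0.246]
0.26 242 [0.522 0.205 0.278]
0.29 1665 [0.519 0.205 0.307]
[0.51546069 0.204197   0.28440766]
```

```bash
python3 -m jog '[[0,-6,0,0,0],[0,-4,0,0,0],[0,-2,0,0,0],[0,-1,0,0,0],[0,0,0,0,0],[0,0,0,0,0],[0,3,0,0,0],[0,3,0,0,0],[0,3,0,0,0],[0,2,0,0,0],[0,2,0,0,0],[0,0,0,0,0],[0,0,0,0,0],[0,0,0,0,0],[0,0,0,0,0],[0,0,0,0,0]]'; python3 plumb.py
```

```text
clock: 12.33
tool_pos: [0.5154, 0.2042, 0.2845]
orientation: [1.0, 0.016, 0.0, -0.0]
contact_force: [-0.2, 0.4, -0.7]
width: 0.469
grip_force: 4.0
scene 0.72 [346.8, 156.4, 384.3, 220.3]
0.14 80 [0.523 0.206 0.16 ]
0.17 143 [0.518 0.208 0.173]
0.2 74 [0.52  0.206 0.216]
0.23 75 [0.522 0.206 0.247]
0.26 85 [0.524 0.206 0.276]
0.29 163 [0.521 0.205 0.304]
wrist 0.63 [219.8, 168.8, 299.1, 252.7]
0.14 70 [0.524 0.205 0.161]
0.17 455 [0.519 0.206 0.174]
0.2 152 [0.52  0.205 0.217]
0.23 208 [0.522 0.205 0.246]
0.26 291 [0.524 0.205 0.277]
0.29 1756 [0.519 0.205 0.307]
[0.51546377 0.20415931 0.284443  ]
```

```bash
python3 -m jog '[[0,-7,0,0,0],[0,-5,0,0,0],[0,-2,0,0,0],[0,-1,0,0,0],[0,0,0,0,0],[0,0,0,0,0],[0,3,0,0,0],[0,3,0,0,0],[0,3,0,0,0],[0,3,0,0,0],[0,3,0,0,0],[0,0,0,0,0],[0,0,0,0,0],[0,0,0,0,0],[0,0,0,0,0],[0,0,0,0,0]]' 4 && python3 -m jog '[[0,0,0,0,0],[0,0,0,0,0],[0,0,0,0,0],[0,0,0,0,0],[0,0,0,0,0],[0,0,0,0,0],[0,0,0,0,0],[0,0,0,0,0],[0,0,0,0,0],[0,0,0,0,0],[0,0,0,0,0],[0,0,0,0,0]]' 50; python3 plumb.py
```

```text
clock: 13.87
tool_pos: [0.5154, 0.2042, 0.2845]
orientation: [1.0, 0.016, 0.0, -0.0]
contact_force: [-0.3, -0.5, -1.8]
width: 0.468
grip_force: 4.0
clock: 14.87
tool_pos: [0.5155, 0.2042, 0.2844]
orientation: [1.0, 0.016, -0.0, -0.0]
contact_force: [0.8, -0.8, -1.1]
width: 0.458
grip_force: 50.0
scene 0.92 [346.1, 158.3, 385.3, 224.5]
0.14 85 [0.527 0.207 0.16 ]
0.17 122 [0.522 0.207 0.176]
0.2 52 [0.523 0.206 0.214]
0.23 69 [0.524 0.205 0.246]
0.26 74 [0.525 0.206 0.277]
0.29 138 [0.521 0.206 0.304]
wrist 0.98 [222.1, 165.6, 300.9, 253.3]
0.14 92 [0.527 0.205 0.161]
0.17 459 [0.522 0.205 0.173]
0.2 164 [0.522 0.205 0.217]
0.23 218 [0.523 0.205 0.246]
0.26 304 [0.524 0.205 0.277]
0.29 1712 [0.519 0.205 0.307]
[0.51546    0.20415117 0.28439519]
```

Now about 2°, firmly gripped. Carry it over the socket.

```bash
python3 -m jog '[[0,3,-8,0,0],[0,6,-15,0,0],[0,6,-20,0,0],[0,6,-20,0,0],[0,6,-20,0,0],[0,6,-20,0,0],[0,6,-20,0,0],[0,6,-20,0,0],[0,6,-20,0,0],[0,6,-20,0,0],[0,6,-20,0,0],[0,6,-20,0,0],[0,6,-20,0,0],[0,6,-20,0,0],[0,6,-20,0,0],[0,6,-20,0,0],[0,6,-20,0,0],[0,6,-15,0,0],[0,6,-12,0,0],[0,4,-8,0,0]]' && python3 -m jog '[[0,0,0,0,0],[0,0,0,0,0],[0,0,0,0,0],[0,0,0,0,0]]'; python3 plumb.py; python3 - <<'E'
from m import *
S=shot('scene');W=shot('wrist')
d=[x for x in finder.masks_of('blue_socket',W)]
print([(x['confidence'],x['box'],np.median(W['pixels'][x['region']],0)) for x in d])
cv2.imwrite('pics/s.png',np.hstack([cv2.resize(S['pixels'][60:260,90:290],(384,384),interpolation=2),cv2.copyMakeBorder(cv2.resize(W['pixels'],(416,312)),0,72,0,0,0)])[...,::-1])
E
```

```text
clock: 16.73
tool_pos: [0.6309, -0.1554, 0.2842]
orientation: [1.0, 0.015, -0.0, -0.0]
contact_force: [-0.0, -0.7, -0.6]
width: 0.46
grip_force: 50.0
clock: 17.07
tool_pos: [0.6305, -0.1526, 0.2846]
orientation: [1.0, 0.017, 0.0, -0.0]
contact_force: [0.3, -0.0, -1.1]
width: 0.454
grip_force: 50.0
none scene
wrist 0.73 [220.1, 165.9, 299.9, 253.3]
0.14 82 [ 0.642 -0.152  0.162]
0.17 470 [ 0.637 -0.152  0.174]
0.2 166 [ 0.638 -0.153  0.217]
0.23 228 [ 0.638 -0.152  0.246]
0.26 317 [ 0.639 -0.152  0.277]
0.29 1756 [ 0.634 -0.152  0.307]
[ 0.63044986 -0.15339932  0.2846156 ]
[(0.97, [188.0, 43.6, 246.4, 107.7], array([190., 149., 177.])), (0.78, [306.6, 80.3, 371.9, 138.9], array([213.5, 162. , 217.5])), (0.67, [230.7, 130.8, 288.7, 187.3], array([100., 103., 130.])), (0.67, [315.9, 158.8, 377.7, 221.7], array([201., 144., 206.])), (0.57, [147.9, 140.3, 210.1, 200.8], array([194., 141., 171.]))]
```

View pics/s.png

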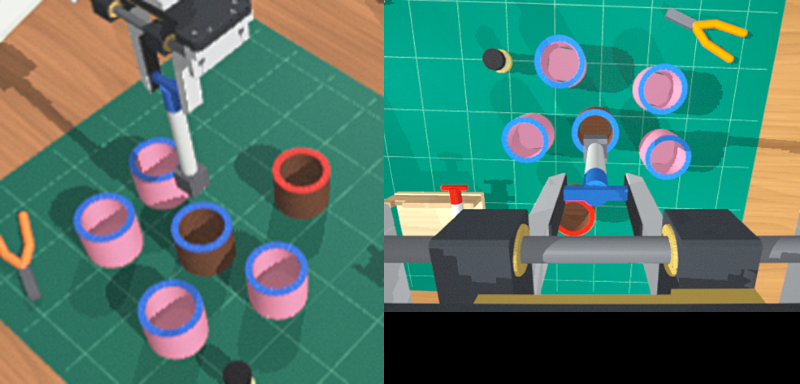

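Wrist view: the foot at (597,140) sits over the dark socket's ring at (595,130), pink ones all round. Lowering to just above the rim and checking the ring against the foot once.

```bash
python3 -m jog '[[0,0,-1,-10,0],[0,0,-1,-15,0],[0,0,0,-15,0],[0,0,0,-15,0],[0,0,0,-10,0],[0,0,0,-5,0],[0,0,0,0,0],[0,0,0,0,0],[0,0,0,0,0]]'; python3 - <<'E'
from m import *
from scipy.optimize import least_squares
print(monitor.observe()['tool_pos'])
for n,box in(('wrist',None),('scene',(170,155,220,215))):
    im=shot(n)
    m=cv2.inRange(cv2.cvtColor(im['pixels'],cv2.COLOR_RGB2HSV),(105,130,60),(128,255,255))>0
    v,u=np.where(m); P=onplane(im,np.c_[u,v],.06); z=pts(im,np.c_[u,v])
    r=np.hypot(P[:,0]-.628,P[:,1]+.1545); D=im['z_map'][v,u]>0
    k=(r<.05)&D; z2=np.zeros(len(P)); z2[D]=z[:,2]; k&=abs(z2-.06)<.012; P=P[k]
    f=least_squares(lambda c:np.hypot(P[:,0]-c[0],P[:,1]-c[1])-c[2],[.628,-.154,.034],loss='soft_l1',f_scale=.002)
    print(n,len(P),f.x.round(4))
E
python3 plumb.py
```

```text
clock: 18.17
tool_pos: [0.6309, -0.1559, 0.2152]
orientation: [1.0, 0.016, 0.001, 0.0]
contact_force: [0.3, -0.3, -1.8]
width: 0.457
grip_force: 50.0
[ 0.63087245 -0.15586881  0.21520265]
wrist 512 [ 0.6305 -0.1541  0.0325]
scene 211 [ 0.6277 -0.155   0.0341]
scene 0.82 [174.9, 121.2, 198.3, 181.8]
0.08 115 [ 0.636 -0.146  0.101]
0.11 48 [ 0.635 -0.149  0.123]
0.14 44 [ 0.635 -0.15   0.154]
0.17 42 [ 0.637 -0.149  0.186]
0.2 44 [ 0.638 -0.15   0.216]
0.23 56 [ 0.636 -0.155  0.236]
wrist 0.61 [220.8, 165.3, 300.1, 253.9]
0.08 454 [ 0.638 -0.155  0.104]
0.11 130 [ 0.637 -0.155  0.125]
0.14 185 [ 0.638 -0.155  0.156]
0.17 255 [ 0.639 -0.155  0.187]
0.2 398 [ 0.64  -0.155  0.218]
0.23 1631 [ 0.634 -0.155  0.237]
[ 0.63057006 -0.15588765  0.21474036]
```

Aligned within about 2 mm. Lower in.

```bash
python3 -m jog '[[0,0,1,-8,0],[0,0,0,-10,0],[0,0,0,-10,0],[0,0,0,-10,0],[0,0,0,-10,0],[0,0,0,-8,0],[0,0,0,-4,0],[0,0,0,-2,0],[0,0,0,0,0],[0,0,0,0,0]]' && python3 -m jog '[[0,0,0,-1,0],[0,0,0,-1,0],[0,0,0,-1,0],[0,0,0,0,0],[0,0,0,0,0],[0,0,0,0,0]]'
```

```text
clock: 19.3
tool_pos: [0.6307, -0.1548, 0.1528]
orientation: [1.0, 0.016, 0.0, 0.0]
contact_force: [0.5, 0.1, -0.5]
width: 0.454
grip_force: 50.0
clock: 19.8
tool_pos: [0.6312, -0.1549, 0.1504]
orientation: [1.0, 0.016, 0.001, 0.0]
contact_force: [-0.1, 0.3, 6.4]
width: 0.455
grip_force: 50.0
```

Floor contact (6.4 N, bar about 0.169). Ease the grip so it stands flat, then open.

```bash
python3 -m jog '[[0,0,0,0,0],[0,0,0,0,0],[0,0,0,-1,0],[0,0,0,0,0],[0,0,0,0,0],[0,0,0,0,0],[0,0,0,0,0],[0,0,0,0,0]]' 4 && python3 -m jog '[[48,0,0,0,0],[50,0,0,0,0],[52,0,0,0,0],[56,0,0,0,0],[60,0,0,0,0],[70,0,0,0,0],[80,0,0,0,0],[95,0,0,0,0],[95,0,0,0,0],[95,0,0,0,0]]'; sed -i 's/np.arange(.02,.34,.03)/np.arange(.05,.2,.02)/' plumb.py; python3 plumb.py
```

```text
clock: 20.47
tool_pos: [0.6309, -0.1549, 0.1491]
orientation: [1.0, 0.016, 0.001, 0.0]
contact_force: [-0.3, -0.2, 5.2]
width: 0.47
grip_force: 4.0
clock: 21.3
tool_pos: [0.6305, -0.1549, 0.1484]
orientation: [1.0, 0.016, -0.0, -0.0]
contact_force: [-0.2, 0.3, -0.8]
width: 0.917
grip_force: 0.0
scene 0.85 [180.8, 140.5, 204.2, 188.7]
0.05 57 [ 0.633 -0.148  0.064]
0.07 56 [ 0.633 -0.148  0.085]
0.09 60 [ 0.633 -0.148  0.103]
0.11 60 [ 0.632 -0.148  0.126]
0.13 52 [ 0.633 -0.148  0.145]
0.15 81 [ 0.632 -0.149  0.17 ]
0.17 43 [ 0.63  -0.15   0.172]
none wrist
[ 0.63049869 -0.15480496  0.14845093]
```

It stands vertical. Retreat straight up and check.

```bash
python3 -m jog '[[95,0,0,5,0],[95,0,0,10,0],[95,0,0,15,0],[95,0,0,20,0],[95,0,0,20,0],[95,0,0,20,0],[95,0,0,20,0],[95,0,0,20,0],[95,0,0,10,0],[95,0,0,0,0],[95,0,0,0,0],[95,0,0,0,0],[95,0,0,0,0]]'; python3 plumb.py; python3 - <<'E'
from h import *
im=shot('scene');save('end.png',im)
E
```

```text
clock: 22.58
tool_pos: [0.63, -0.1548, 0.2871]
orientation: [1.0, 0.016, -0.001, -0.0]
contact_force: [0.4, 0.2, 0.0]
width: 0.95
grip_force: 0.0
scene 0.83 [181.8, 139.3, 205.2, 186.7]
0.05 38 [ 0.634 -0.148  0.063]
0.07 35 [ 0.633 -0.148  0.085]
0.09 37 [ 0.633 -0.149  0.105]
0.11 44 [ 0.633 -0.148  0.126]
0.13 43 [ 0.633 -0.148  0.146]
0.15 75 [ 0.632 -0.15   0.17 ]
0.17 36 [ 0.63  -0.153  0.172]
wrist 0.96 [239.5, 151.0, 282.8, 191.1]
0.05 49 [ 0.636 -0.154  0.066]
0.07 58 [ 0.636 -0.154  0.086]
0.09 63 [ 0.636 -0.154  0.106]
0.11 66 [ 0.636 -0.154  0.124]
0.13 65 [ 0.637 -0.154  0.147]
0.15 486 [ 0.63  -0.154  0.173]
0.17 407 [ 0.629 -0.154  0.173]
[ 0.63033918 -0.15480854  0.28785585]
```

View pics/end.png

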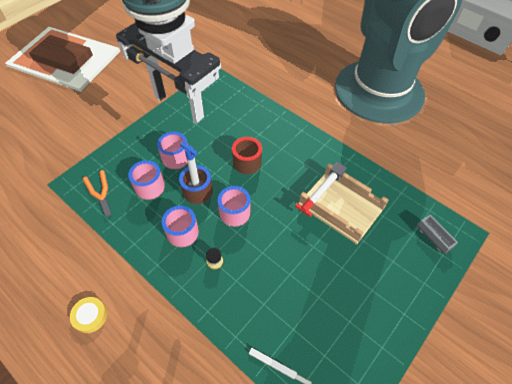

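The blue key stands upright in the dark socket (193,170), the red key lies in the cradle (322,188), and the gripper is clear.

```bash
python3 -c "
from cell import sign_off; print(sign_off())"
```

```text
the job is handed in; nothing more can be done
None
```

The blue key stands released and upright on the floor of the blue-ringed socket, the red key still lies in the cradle, and the job was handed in at about 23 s; the sign-off did not return a verdict.

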